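# Park the inking roller in its rest

## Robot

A 6-joint arm with a two-finger parallel gripper is mounted at the origin on the work surface. World frame = base frame: x ahead of the robot, y to its left, z up, the work surface at z = 0. Lengths are in mm, angles in rad, forces in N, time in s.
With the tool pointing down it reaches from about 350 to 875 mm from the base axis. Payload 4.2 kg.
Tool frame: the origin (TCP) lies on the centre line of the jaws, within the pads' length; the fingertips stand nose_length ahead of it and the grasp point (between the pads) lies 6 mm ahead of it (nose_length is the distance from the TCP to the fingertips, in mm); z points along the fingers, y is the line along which they close (so a half turn about z gives the same grasp; the last joint's range is limited). The gripper opens to 87 mm and grips with 3 to 60 N. Pads are 19 mm wide; open, the fingers measure 117 mm over their backs; the gripper's body (75 mm by 190 mm) begins 51 mm behind the grasp point.
Start: joints at [-1.031, 0.385, 0.008, 0, -1.194, -0.259], TCP at [173.219, -600.495, 247.55] pointing down, gripper open.
Joint ranges: [-3.14, 3.14], [-1.21, 2.06], [-1.07, 1.41], [-3.16, 2.05], [-2.99, -0.16], [-3.1, 3.1]. Speed limits (rad/s): [2.79, 2.79, 3.14, 3.14, 3.14, 3.14].

## Interface

Orientations are given as a unit quaternion [w, x, y, z].
In Python, from station import sense, grab_frame, camera_model, close_job, nose_length gives the robot as it stands. The module is installed in compiled form; this text tells all that it offers.
- The arm moves only by the shell command python3 -m pendant 'ROWS' [FORCE]. ROWS is JSON, a list of rows, each an object of numbers: "gripper": the gripper command: -1 is fully open, 1 is shut, values between are in proportion; "dx", "dy", "dz": the shift along the tool's x, y, z in m; "roll": the turn about the tool's z in rad. A call has exactly 5 rows; each row shifts and turns the commanded pose from where the row before left it, along the tool's axes as they then stand; what a row does not reach is not made up. A row lasts 1/10 s, in which the tool goes at most 50 mm and 8.59 degrees, less where a joint would pass 70% of its speed; a pose out of reach is approached as far as the arm can. A call is refused whole if a number of a shift passes 0.05 or a number of a turn 0.15, either way. A call with a gripper value outside its range is refused whole. The fingers move at their own pace and stop on an object; FORCE is the grip in N (left out, the last holds). Time passes only in rows, so rows that do not move let the fingers close, or fill a call up. It gives the time, the measured TCP pose, the force, the opening and the grip force at its end, in the units of the state.
- sense(): the state, without advancing time (a new reading comes with each control period).
- grab_frame(name): name is "scene" or "top" or "wrist"; returns (picture, depth): 480x640x3 uint8, red, green, blue; 480x640 float32, mm along the optical axis (not along the pixel's ray), 0 where there is no reading.
- camera_model(name): a dict with "vfov" (degrees; the focal length in pixels is half the picture's height over the tangent of half this angle, whatever the lens; pixels are square), "cx", "cy" (the principal point, pixels), "view" (4x4, takes a point from world to camera coordinates). Camera axes: x right, y down, z forward; pixel columns grow to the right and rows downward; lengths in mm; the calibration is good to about 2 mm. A picture is of the moment at which its call begins: read the wrist's pose just before it. camera_model takes no time and is no camera call; for the wrist camera it gives the pose at the moment of the call.
- close_job(): hands the job in; it is judged then, once.
The state is a dict: "clock": time; "joint_pos": joint angles; "joint_vel": joint speeds; "joint_torque": joint torques, N m; "eef_pos": TCP position; "orientation": TCP orientation; "force": force on the tool from outside, world axes, zero at the start; "wrist_torque": the same for the moment, N m; "finger_gap": finger opening in mm; "grasp_force": force on a finger pad.
Only numpy, scipy, OpenCV 4.12 (cv2) and the standard library are available. Lean on these libraries where they do the work, as an engineer would, in place of code of your own. Each camera call takes 0.05 s, during which the arm holds its last target. There are 200 camera calls.

## Task

The big steel inking roller lies at the foot of the wooden ramp. With the fingertips, push it slowly up the slope and over the crest so that it lies in the rest against the stop board, without grasping or lifting it, and staying behind it all the way up so that it never runs free or rolls back on the slope. Leave everything else on the bench where it is and finish with your hand clear of the roller.

Things in the scene. Friction and masses are not known exactly. Their poses are not given: they have to be found in the camera images.
- roller_center (a point): Centre of the big inking roller, on its axis: loose smooth polished-steel cylinder 44 mm across, 136 mm long, with a dark stub 16 mm thick and 8 mm long on each end; about 0.35 to 0.7 kg. Starts lying across the ramp's low end, against the foot strip. Rolls freely: let go on the slope, it runs back down. y is its axis (the others turn as it rolls).
- deck: Ramp board of the rack (fixed): 202 mm up the slope, 150 mm wide between rails 12 mm high, rising at 0.14 rad. Origin: middle of its low edge, on the upper surface, 18 mm above the table; x up the slope, y across, z out of the surface. A foot strip 7 mm high covers x = 0 to 8 mm. The roller's centre travels at z = 22 mm. The crest is at x = 202 mm.
- rest (a point): The roller's centre when it lies in the rest: 22 mm (level) past the crest and 22 mm short of the stop board's face. The rest tips 0.12 rad down from crest to stop, so past the crest the roller settles here by itself and stays. The stop is upright, 174 mm wide, its top 80 mm above the table. x level from ramp foot to stop, y along the stop, z up.
- rack: The whole wooden rack (fixed): base board 290 x 186 mm on the table; origin at the centre of its underside, x level from the ramp's foot towards the stop, z up.
- ink_jar: Bystander, loose, to be left alone: black-capped glass ink jar, 60 across, 75 tall. Origin: middle of its underside.
- tin: Bystander, loose, to be left alone: steel tin, 70 across, 85 tall. Origin: middle of its underside.
- mug: Bystander, loose, to be left alone: white ceramic mug, 76 across, 85 tall. Origin: middle of its underside.
- tape: Bystander, loose, to be left alone: roll of paper tape lying flat, 90 across, 24 tall. Origin: middle of its underside.
- sanding_block: Bystander, loose, to be left alone: cork sanding block, 100 x 60 x 30 tall. Origin: middle of its underside.
- palette_knife: Bystander, loose, to be left alone: spatula-like palette knife lying flat, 200 long. Origin: its middle, on the table.
There are look-alikes about, which are no part of the job. What is shaped like the part that bears roller_center but purple or yellow is not meant.

How it is judged:
By the outcome, as a careful person would: the job done as asked, in the order asked, and still so for the second after the job is handed in, with the robot touching nothing.
It also fails if it takes over 38 s, if anything falls off the work surface, if the arm or the gripper's body presses on something with over 40 N, if the wrist force passes 120 N, or if a joint passes its speed limit or range.

## Working session

There is one attempt and no reset: what is moved stays moved. The work goes in short steps, Python scripts to look and compute and a shell command to move; the robot and the scene stay as the last step left them, time stands still between calls to the robot, and variables do not carry over. Pictures are saved under pics/ and viewed, at most 10 in all, crops included, and the job is handed in when it is done.

```bash
mkdir -p pics; cat > h.py <<'E'
import numpy as np,cv2
from station import *
def shot(n,f):
    M=camera_model(n);p,d=grab_frame(n);cv2.imwrite(f'pics/{f}.png',p[:,:,::-1]);np.savez(f'pics/{f}.npz',p=p,d=d,V=np.array(M['view']),k=[240/np.tan(np.radians(M['vfov'])/2),M['cx'],M['cy']])
def cloud(f):
    z=np.load(f'pics/{f}.npz');d=z['d'];F,cx,cy=z['k'];v,u=np.mgrid[:480,:640]
    P=np.stack([(u-cx)/F*d,(v-cy)/F*d,d],-1);V=z['V'];return (P-V[:3,3])@V[:3,:3],z['p'],d
E
python3 - <<'E'
from h import *
shot('scene','s0');shot('top','t0')
print(nose_length() if callable(nose_length) else nose_length);print(sense())
for n in('scene','top','wrist'):
    print(n,camera_model(n))
E
```

```text
25.0
{'clock': 0.1, 'joint_pos': array([-1.03138437e+00,  3.85470890e-01,  6.77346212e-03, -3.92800001e-04,
       -1.19402829e+00, -2.58638258e-01]), 'joint_vel': array([ 0.00083328, -0.00244885,  0.00432906,  0.00214397, -0.00228646,
        0.00144725]), 'joint_torque': array([-2.02851129e-04, -3.91688633e+01,  1.87935448e+01,  4.23194781e+00,
        1.34439074e-02, -7.02610373e-05]), 'eef_pos': array([ 173.08200217, -600.04770015,  246.58480659]), 'orientation': array([-2.06590894e-04, -1.39854381e-01,  9.90171595e-01,  9.59835714e-04]), 'force': array([ 0.05831251, -0.33380167,  0.41083165]), 'wrist_torque': array([-0.01454867, -0.07051706,  0.01236778]), 'grasp_force': 0.0, 'finger_gap': 87.1079656117617}
scene {'vfov': 50.9307586215233, 'cx': 308.87064888556716, 'cy': 234.3439403280317, 'view': array([[-4.53070356e-01,  8.91390818e-01, -1.22336097e-02,
         1.91143011e+02],
       [ 5.60382123e-01,  2.74101089e-01, -7.81562837e-01,
        -2.74302324e+02],
       [-6.93324691e-01, -3.60958450e-01, -6.23706558e-01,
         1.44242391e+03],
       [ 0.00000000e+00,  0.000
[... 223 characters left out ...]
72e+01],
       [-9.96566386e-01,  4.77409830e-03, -8.26598243e-02,
         5.32231012e+02],
       [ 8.26142554e-02, -9.06225408e-03, -9.96540396e-01,
         1.25400678e+03],
       [ 0.00000000e+00,  0.00000000e+00,  0.00000000e+00,
         1.00000000e+00]])}
wrist {'vfov': 61.74931841402821, 'cx': 315.3087009321316, 'cy': 240.22282301823483, 'view': array([[-2.76947519e-01,  9.60879997e-01,  3.11509285e-03,
         6.25074875e+02],
       [ 9.29486731e-01,  2.67074480e-01,  2.54412340e-01,
        -3.15923649e+01],
       [ 2.43627766e-01,  7.33543036e-02, -9.67090822e-01,
         3.91208200e+02],
       [ 0.00000000e+00,  0.00000000e+00,  0.00000000e+00,
         1.00000000e+00]])}
```

View pics/t0.png

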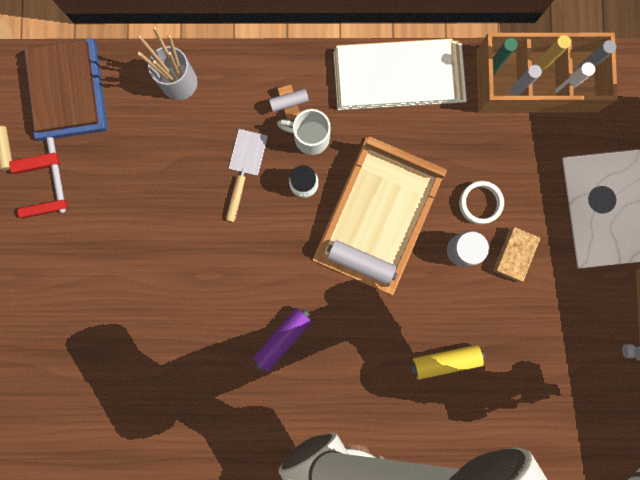

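View pics/s0.png

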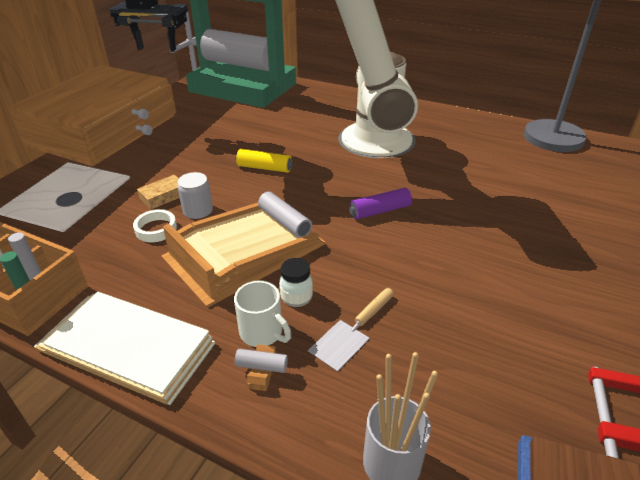

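The steel roller lies on the rack: top (362,262), scene (286,214). Possible mix-ups: purple (282,340), yellow (448,362) and the small steel roller on a stand (289,100), all in the top view. I choose the one at (362,262), on the ramp's low end, and will check it in a crop.

```bash
cat > m.py <<'E'
from h import *
from scipy.optimize import least_squares
Q=[]
for f in('t0','s0'):
    P,p,d=cloud(f)
    if f=='t0':
        for u,v in[(332,248),(362,262),(393,277),(405,158),(390,200),(313,260),(393,292),(370,138),(446,172),(468,248),(303,175)]: print(u,v,P[v,u].round(0))
        m=np.zeros((480,640),np.uint8);cv2.fillPoly(m,[np.array([(368,136),(448,172),(395,295),(312,262)])],1)
        # masks: roller grey pixels
    else:
        m=np.zeros((480,640),np.uint8);cv2.fillPoly(m,[np.array([(163,232),(262,192),(322,235),(210,296)])],1)
    hsv=cv2.cvtColor(p,cv2.COLOR_RGB2HSV)
    g=(m>0)&(d>0)&(hsv[...,1]<70)&(P[...,2]>25)
    w=(m>0)&(d>0)&(hsv[...,1]>=70)
    R=P[g];print(f,'roller',g.sum(),R.mean(0).round(1),R.min(0).round(),R.max(0).round())
    c=R-np.median(R,0);U=np.linalg.svd(c[np.linalg.norm(c,axis=1)<90],full_matrices=False)[2];print('axis',U[0].round(3),np.arctan2(U[0][1],U[0][0]))
    W=P[w];np.save(f'pics/{f}_w.npy',W);np.save(f'pics/{f}_r.npy',R)
    # cylinder fit r=22
    R=R[np.linalg.norm(c,axis=1)<62]
    def fun(x):
        a=np.array([np.cos(x[0])*np.cos(x[1]),np.sin(x[0])*np.cos(x[1]),np.sin(x[1])]);q=R-x[2:];q=q-np.outer(q@a,a);return np.linalg.norm(q,axis=1)-22
    s=least_squares(fun,[np.arctan2(U[0][1],U[0][0]),0,*(R.mean(0)-[0,0,15])],loss='soft_l1');print('cyl',s.x.round(3),np.abs(s.fun).mean())
p=cv2.imread('pics/t0.png')[120:310,290:500];cv2.imwrite('pics/c0.png',cv2.resize(p,None,fx=3,fy=3,interpolation=2))
E
python3 m.py
```

```text
332 248 [513.  28.  65.]
362 262 [485. -32.  65.]
393 277 [454. -96.  51.]
405 158 [ 694. -121.   82.]
390 200 [614. -94.  40.]
313 260 [492.  67.   6.]
393 292 [ 424. -101.    9.]
370 138 [735. -50.  81.]
446 172 [ 680. -220.    3.]
468 248 [ 511. -243.   85.]
303 175 [661.  86.  73.]
t0 roller 3841 [552.3 -72.6  47. ] [ 440. -169.   25.] [700.  38.  71.]
axis [-0.865  0.47   0.175] 2.6433871644933444
cyl [ 2.782000e+00  1.980000e-01  1.141062e+03 -2.983990e+02 -9.708300e+01] 9.466837915305018
s0 roller 1508 [556.8 -54.6  48.3] [ 460. -165.   25.] [694.  43.  67.]
axis [ 0.13  -0.98  -0.151] -1.4384240408324147
cyl [-1.44700e+00  7.90000e-02  5.10456e+02 -1.52712e+02  5.08760e+01] 7.802868874048211
```

View pics/c0.png

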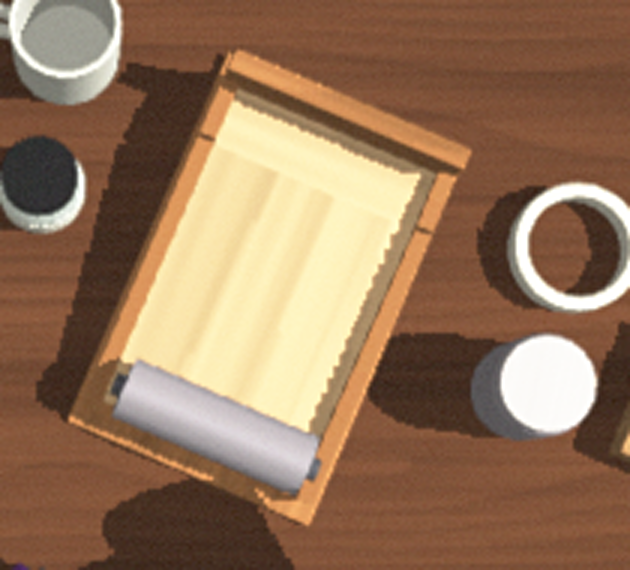

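The crop confirms the steel roller with dark stubs lying on the low end of the ramp. Next I fit the roller and the rack.

```bash
cat > m2.py <<'E'
from h import *
from scipy.optimize import least_squares
P,p,d=cloud('t0')
def poly(c,o=(290,120),s=3):
    m=np.zeros((480,640),np.uint8);cv2.fillPoly(m,[(np.array(c)/s+o).round().astype(int)],1);return P[(m>0)&(d>0)]
R=poly([(140,372),(312,438),(294,480),(122,412)])
def cyl(R):
    def fun(x):
        a=np.array([np.cos(x[0]),np.sin(x[0]),0]);q=R-[x[1],x[2],x[3]];q=q-np.outer(q@a,a);return np.linalg.norm(q,axis=1)-22
    c=R.mean(0)
    s=least_squares(lambda x:np.r_[fun(x),(x[1:3]-c[:2])@[np.cos(x[0]),np.sin(x[0])]],[-2,*(c-[0,0,15])],loss='soft_l1');return s
s=cyl(R);print('top cyl',s.x.round(3),np.abs(s.fun).mean(),len(R))
D=poly([(215,160),(390,225),(315,410),(140,350)])
def plane(D):
    c=D.mean(0);n=np.linalg.svd(D-c,full_matrices=False)[2][2];n*=np.sign(n[2]);return c,n
c,n=plane(D);k=abs((D-c)@n)<4;c,n=plane(D[k]);print('deck',c.round(1),n.round(4),'tilt',np.arccos(n[2]),'uphill yaw',np.arctan2(-n[1],-n[0]))
T=poly([(235,58),(465,152),(460,170),(225,75)]);T=T[abs(T[:,2]-80)<5];cT=T.mean(0);U=np.linalg.svd(T-cT,full_matrices=False)[2][0];print('stop',cT.round(1),U.round(3),'perp yaw',np.arctan2(U[1],U[0])%np.pi-np.pi/2,len(T))
r=cv2.minAreaRect(T[:,:2].astype(np.float32));print(r)
# rails outer footprint via all rack pts above 4mm within polygon
B=poly([(225,40),(480,145),(312,535),(60,425)]);B=B[B[:,2]>5];print(cv2.minAreaRect(B[:,:2].astype(np.float32)))
P,p,d=cloud('s0')
# scene roller
R=poly([(268,196),(306,224),(300,234),(262,206)],(0,0),1);s=cyl(R);print('scene cyl',s.x.round(3),np.abs(s.fun).mean(),len(R))
E
python3 m2.py
```

```text
top cyl [ -1.982 485.015 -34.218  43.503] 1.6689960845278655 971
deck [582.7 -69.3  36.2] [-0.1285  0.0567  0.9901] tilt 0.1409227579186906 uphill yaw -0.4157076110250214
stop [ 694.8 -123.4   80.3] [-0.399 -0.917 -0.002] perp yaw -0.4102185532377287 492
((695.6923828125, -121.64607238769531), (171.12481689453125, 13.837416648864746), 66.54863739013672)
((587.90576171875, -76.49797058105469), (197.61892700195312, 305.1127624511719), 66.75091552734375)
scene cyl [ -1.971 491.069 -11.83   42.715] 2.1216464214559427 597
```

```bash
python3 -m pendant '[{"gripper":-1,"roll":0.138},{"gripper":-1,"roll":0.138},{"gripper":-1,"roll":0.138},{"gripper":-1,"roll":0.138},{"gripper":-1,"roll":0.138}]'
python3 -m pendant '[{"dy":0.04},{"dy":0.04},{"dy":0.04},{"dy":0.04},{"dy":0.04}]'
python3 -m pendant '[{"dy":0.04},{"dy":0.04},{"dy":0.04},{"dy":0.04},{"dy":0.04}]'
```

```text
$[0]: bad value
$[0]: bad value
$[0]: bad value
```

```bash
python3 -m pendant '[{"gripper":-1,"dx":0,"dy":0,"dz":0,"roll":0.138},{"gripper":-1,"dx":0,"dy":0,"dz":0,"roll":0.138},{"gripper":-1,"dx":0,"dy":0,"dz":0,"roll":0.138},{"gripper":-1,"dx":0,"dy":0,"dz":0,"roll":0.138},{"gripper":-1,"dx":0,"dy":0,"dz":0,"roll":0.138}]'
```

```text
clock: 0.6
eef_pos: [173.1, -600.2, 246.9]
orientation: [-0.0, 0.206, 0.979, 0.001]
force: [0.3, 0.4, 0.3]
finger_gap: 87.2
grasp_force: 0.0
```

```bash
python3 -m pendant '[{"gripper":-1,"dx":0,"dy":0.04,"dz":0,"roll":0},{"gripper":-1,"dx":0,"dy":0.04,"dz":0,"roll":0},{"gripper":-1,"dx":0,"dy":0.04,"dz":0,"roll":0},{"gripper":-1,"dx":0,"dy":0.04,"dz":0,"roll":0},{"gripper":-1,"dx":0,"dy":0.04,"dz":0,"roll":0}]'
python3 -m pendant '[{"gripper":-1,"dx":0,"dy":0.04,"dz":0,"roll":0},{"gripper":-1,"dx":0,"dy":0.04,"dz":0,"roll":0},{"gripper":-1,"dx":0,"dy":0.04,"dz":0,"roll":0},{"gripper":-1,"dx":0,"dy":0.04,"dz":0,"roll":0},{"gripper":-1,"dx":0,"dy":0.04,"dz":0,"roll":0}]'
python3 -m pendant '[{"gripper":-1,"dx":0,"dy":0.04,"dz":0.01,"roll":0},{"gripper":-1,"dx":0,"dy":0.04,"dz":0.01,"roll":0},{"gripper":-1,"dx":0,"dy":0.04,"dz":0.01,"roll":0},{"gripper":-1,"dx":0,"dy":0.04,"dz":0.01,"roll":0},{"gripper":-1,"dx":0,"dy":0.04,"dz":0.01,"roll":0}]'
```

```text
clock: 1.1
eef_pos: [252.9, -415.4, 247.1]
orientation: [-0.0, 0.203, 0.979, 0.0]
force: [1.2, 0.6, -1.0]
finger_gap: 87.3
grasp_force: 0.0
clock: 1.6
eef_pos: [332.4, -231.9, 247.4]
orientation: [-0.0, 0.203, 0.979, 0.0]
force: [0.9, -0.0, 0.9]
finger_gap: 86.9
grasp_force: 0.0
clock: 2.1
eef_pos: [412.0, -48.4, 197.1]
orientation: [0.0, 0.203, 0.979, 0.0]
force: [1.2, -0.6, 0.4]
finger_gap: 87.2
grasp_force: 0.0
```

```bash
python3 -m pendant '[{"gripper":-1,"dx":0,"dy":0.02,"dz":0.01,"roll":0},{"gripper":-1,"dx":0,"dy":0.015,"dz":0.01,"roll":0},{"gripper":-1,"dx":0,"dy":0.008,"dz":0.01,"roll":0},{"gripper":-1,"dx":0,"dy":0,"dz":0,"roll":0},{"gripper":-1,"dx":0,"dy":0,"dz":0,"roll":0}]'
python3 - <<'E'
from h import *
shot('wrist','w1');shot('top','t1');print(sense()['eef_pos'])
E
```

```text
clock: 2.6
eef_pos: [428.6, -11.2, 167.3]
orientation: [-0.0, 0.204, 0.979, -0.0]
force: [0.4, -0.2, 0.2]
finger_gap: 87.3
grasp_force: 0.0
[428.96889583 -11.31208476 167.90397581]
```

View pics/w1.png

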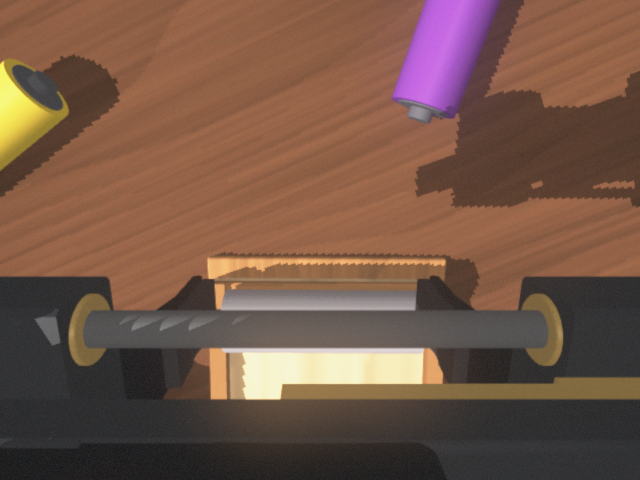

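Wrist picture: the rack's foot edge is at row 257 (columns 208–446) and the roller at rows 290–352 (columns 222–423), parallel to the jaws and near their centre line. The yellow and purple look-alikes are off to the upper side. Next I locate the roller from this view.

```bash
python3 - <<'E'
from h import *
P,p,d=cloud('w1')
u=np.array([.917,-.399,0]);v=np.array([.399,.917,0])
for c,r in[(226,300),(320,295),(320,305),(418,300),(226,349),(420,349),(212,262),(320,260),(442,262),(430,370),(222,370),(320,370),(240,278),(320,278)]:
    q=P[r,c];print(c,r,'s %.1f l %.1f z %.1f'%(q@u,q@v,q[2]),d[r,c].round())
e=sense()['eef_pos'];print(e@u,e@v)
# roller ridge
for c in (260,320,380):
    rr=np.r_[286:311];print([('%.0f/%.0f'%(P[r,c]@u,P[r,c][2])) for r in rr[::2]])
E
```

```text
226 300 s 437.1 l 99.6 z 53.3 271.0
320 295 s 435.4 l 163.1 z 48.5 275.0
320 305 s 439.6 l 163.0 z 55.7 269.0
418 300 s 397.6 l 203.7 z 145.7 172.0
226 349 s 468.3 l 99.9 z 63.0 269.0
420 349 s 468.9 l 230.5 z 61.8 271.0
212 262 s 424.7 l 79.7 z 8.1 311.0
320 260 s 423.0 l 163.5 z 8.2 311.0
442 262 s 424.5 l 258.1 z 8.5 311.0
430 370 s 499.8 l 245.9 z 38.5 301.0
222 370 s 499.3 l 90.1 z 39.3 300.0
320 370 s 506.4 l 163.6 z 28.3 313.0
240 278 s 437.4 l 101.0 z 9.2 314.0
320 278 s 437.9 l 163.6 z 7.9 315.0
397.87799929320346 160.78540771268305
['438/26', '439/26', '436/38', '435/44', '435/47', '436/49', '437/51', '437/54', '438/55', '439/56', '440/57', '441/57', '365/226']
['437/26', '439/27', '436/38', '436/43', '436/46', '436/49', '437/51', '437/53', '438/54', '439/55', '440/56', '441/57', '366/226']
['438/26', '439/26', '441/26', '436/42', '435/47', '436/49', '436/52', '437/52', '438/55', '439/56', '440/57', '441/58', '366/225']
```

```bash
python3 -m pendant '[{"gripper":-1,"dx":0,"dy":0.005,"dz":0.03,"roll":0},{"gripper":-1,"dx":0,"dy":0,"dz":0.03,"roll":0},{"gripper":-1,"dx":0,"dy":0,"dz":0.03,"roll":0},{"gripper":-1,"dx":0,"dy":0,"dz":0.014,"roll":0},{"gripper":-1,"dx":0,"dy":0,"dz":0.004,"roll":0}]'
python3 -m pendant '[{"gripper":-1,"dx":-0.006,"dy":0,"dz":0,"roll":0},{"gripper":-1,"dx":-0.006,"dy":0,"dz":0,"roll":0},{"gripper":-1,"dx":-0.005,"dy":0,"dz":0,"roll":0},{"gripper":-1,"dx":-0.003,"dy":0,"dz":0,"roll":0},{"gripper":-1,"dx":-0.002,"dy":0,"dz":0,"roll":0}]'
```

```text
clock: 3.2
eef_pos: [430.2, -6.9, 58.6]
orientation: [-0.001, 0.204, 0.979, -0.001]
force: [0.1, -0.0, -0.2]
finger_gap: 86.7
grasp_force: 0.0
clock: 3.7
eef_pos: [451.9, -14.9, 60.0]
orientation: [0.001, 0.203, 0.979, 0.0]
force: [0.2, -0.5, 0.4]
finger_gap: 87.3
grasp_force: 0.0
```

```bash
python3 -m pendant '[{"gripper":-1,"dx":-0.002,"dy":0,"dz":0,"roll":0},{"gripper":-1,"dx":-0.002,"dy":0,"dz":0,"roll":0},{"gripper":-1,"dx":-0.002,"dy":0,"dz":-0.0003,"roll":0},{"gripper":-1,"dx":-0.002,"dy":0,"dz":-0.0003,"roll":0},{"gripper":-1,"dx":-0.002,"dy":0,"dz":-0.0003,"roll":0}]'
python3 -m pendant '[{"gripper":-1,"dx":-0.003,"dy":0,"dz":-0.0004,"roll":0},{"gripper":-1,"dx":-0.003,"dy":0,"dz":-0.0004,"roll":0},{"gripper":-1,"dx":-0.003,"dy":0,"dz":-0.0004,"roll":0},{"gripper":-1,"dx":-0.003,"dy":0,"dz":-0.0004,"roll":0},{"gripper":-1,"dx":-0.003,"dy":0,"dz":-0.0004,"roll":0}]'
python3 -m pendant '[{"gripper":-1,"dx":-0.003,"dy":0,"dz":-0.0004,"roll":0},{"gripper":-1,"dx":-0.003,"dy":0,"dz":-0.0004,"roll":0},{"gripper":-1,"dx":-0.003,"dy":0,"dz":-0.0004,"roll":0},{"gripper":-1,"dx":-0.003,"dy":0,"dz":-0.0004,"roll":0},{"gripper":-1,"dx":-0.003,"dy":0,"dz":-0.0004,"roll":0}]'
python3 - <<'E'
from h import *
shot('top','t2');shot('scene','s2')
a=cv2.imread('pics/t2.png')[120:320,280:480];b=cv2.imread('pics/s2.png')[160:310,150:350]
cv2.imwrite('pics/c2.png',np.hstack([cv2.resize(a,(400,400)),cv2.resize(b,(400,400))]))
E
```

```text
clock: 4.2
eef_pos: [460.2, -18.8, 60.4]
orientation: [-0.0, 0.203, 0.979, -0.0]
force: [-1.6, 0.6, 1.1]
finger_gap: 86.9
grasp_force: 0.7
clock: 4.7
eef_pos: [474.4, -24.8, 62.5]
orientation: [-0.0, 0.203, 0.979, -0.0]
force: [-0.4, 1.1, 0.0]
finger_gap: 87.1
grasp_force: 0.7
clock: 5.2
eef_pos: [488.1, -30.8, 64.5]
orientation: [-0.0, 0.203, 0.979, -0.0]
force: [-0.4, 1.2, 1.1]
finger_gap: 86.8
grasp_force: 0.7
```

View pics/c2.png

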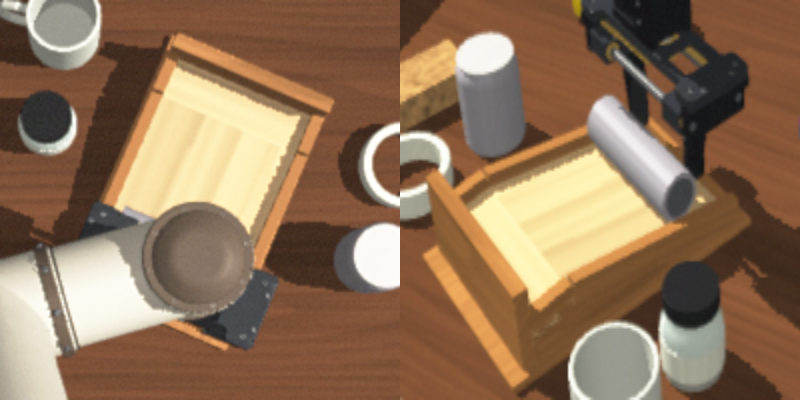

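The right-hand crop (scene view) shows the roller square on the ramp, touched by both fingers from behind. I carry on up the slope.

```bash
python3 -m pendant '[{"gripper":-1,"dx":-0.0035,"dy":0,"dz":-0.0005,"roll":0},{"gripper":-1,"dx":-0.004,"dy":0,"dz":-0.0006,"roll":0},{"gripper":-1,"dx":-0.004,"dy":0,"dz":-0.0005,"roll":0},{"gripper":-1,"dx":-0.004,"dy":0,"dz":-0.0006,"roll":0},{"gripper":-1,"dx":-0.004,"dy":0,"dz":-0.0005,"roll":0}]'
python3 -m pendant '[{"gripper":-1,"dx":-0.004,"dy":0,"dz":-0.0006,"roll":0},{"gripper":-1,"dx":-0.004,"dy":0,"dz":-0.0006,"roll":0},{"gripper":-1,"dx":-0.004,"dy":0,"dz":-0.0005,"roll":0},{"gripper":-1,"dx":-0.004,"dy":0,"dz":-0.0006,"roll":0},{"gripper":-1,"dx":-0.004,"dy":0,"dz":-0.0005,"roll":0}]'
python3 -m pendant '[{"gripper":-1,"dx":-0.004,"dy":0,"dz":-0.0006,"roll":0},{"gripper":-1,"dx":-0.004,"dy":0,"dz":-0.0006,"roll":0},{"gripper":-1,"dx":-0.004,"dy":0,"dz":-0.0005,"roll":0},{"gripper":-1,"dx":-0.004,"dy":0,"dz":-0.0006,"roll":0},{"gripper":-1,"dx":-0.004,"dy":0,"dz":-0.0005,"roll":0}]'
python3 -m pendant '[{"gripper":-1,"dx":-0.004,"dy":0,"dz":-0.0006,"roll":0},{"gripper":-1,"dx":-0.004,"dy":0,"dz":-0.0006,"roll":0},{"gripper":-1,"dx":-0.004,"dy":0,"dz":-0.0005,"roll":0},{"gripper":-1,"dx":-0.004,"dy":0,"dz":-0.0006,"roll":0},{"gripper":-1,"dx":-0.004,"dy":0,"dz":-0.0005,"roll":0}]'
python3 -m pendant '[{"gripper":-1,"dx":-0.004,"dy":0,"dz":-0.0006,"roll":0},{"gripper":-1,"dx":-0.004,"dy":0,"dz":-0.0006,"roll":0},{"gripper":-1,"dx":-0.004,"dy":0,"dz":-0.0005,"roll":0},{"gripper":-1,"dx":-0.004,"dy":0,"dz":-0.0006,"roll":0},{"gripper":-1,"dx":-0.004,"dy":0,"dz":-0.0005,"roll":0}]'
python3 -m pendant '[{"gripper":-1,"dx":-0.004,"dy":0,"dz":-0.0006,"roll":0},{"gripper":-1,"dx":-0.004,"dy":0,"dz":-0.0006,"roll":0},{"gripper":-1,"dx":-0.004,"dy":0,"dz":-0.0005,"roll":0},{"gripper":-1,"dx":-0.003,"dy":0,"dz":-0.0005,"roll":0},{"gripper":-1,"dx":-0.003,"dy":0,"dz":-0.0004,"roll":0}]'
python3 - <<'E'
from h import *
shot('scene','s3')
cv2.imwrite('pics/c3.png',cv2.resize(cv2.imread('pics/s3.png')[160:310,150:350],(800,600)))
E
```

```text
clock: 5.8
eef_pos: [506.2, -38.6, 67.2]
orientation: [0.0, 0.203, 0.979, -0.0]
force: [-1.0, -0.2, 0.6]
finger_gap: 87.0
grasp_force: 0.7
clock: 6.3
eef_pos: [524.5, -46.5, 70.0]
orientation: [-0.0, 0.203, 0.979, -0.0]
force: [-1.3, 0.0, 1.0]
finger_gap: 86.7
grasp_force: 0.7
clock: 6.8
eef_pos: [542.8, -54.5, 72.8]
orientation: [-0.0, 0.203, 0.979, 0.0]
force: [-1.3, 0.0, 0.2]
finger_gap: 86.8
grasp_force: 0.7
clock: 7.3
eef_pos: [561.2, -62.4, 75.6]
orientation: [-0.0, 0.203, 0.979, 0.0]
force: [-0.8, 1.3, 0.4]
finger_gap: 87.1
grasp_force: 0.7
clock: 7.8
eef_pos: [579.5, -70.4, 78.4]
orientation: [0.0, 0.203, 0.979, 0.0]
force: [-1.1, 0.2, -0.1]
finger_gap: 86.8
grasp_force: 0.7
clock: 8.3
eef_pos: [595.9, -77.5, 81.0]
orientation: [-0.0, 0.203, 0.979, 0.0]
force: [-0.1, 0.5, 0.3]
finger_gap: 87.2
grasp_force: 0.7
```

View pics/c3.png

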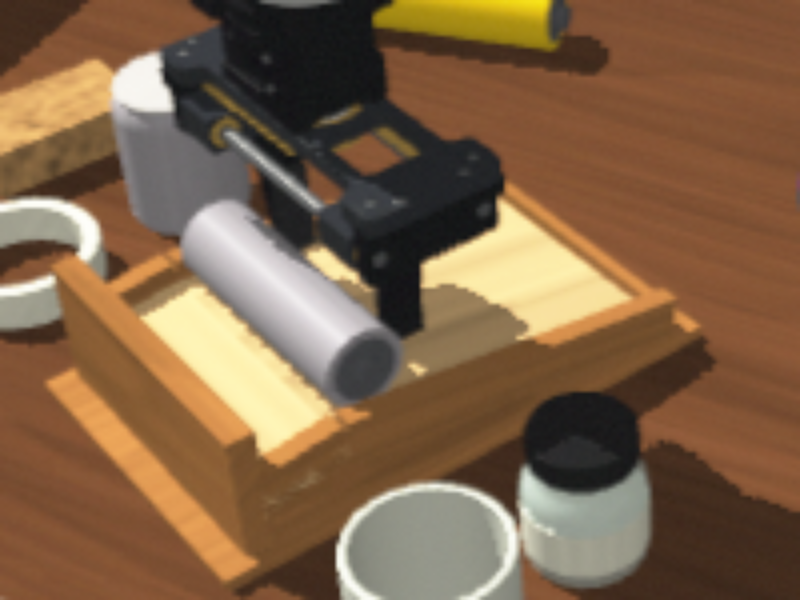

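The roller is just short of the crest, with its near end around (365,360), square and touched by both fingers. I take the crest slowly.

```bash
python3 -m pendant '[{"gripper":-1,"dx":-0.003,"dy":0,"dz":-0.0004,"roll":0},{"gripper":-1,"dx":-0.003,"dy":0,"dz":-0.0004,"roll":0},{"gripper":-1,"dx":-0.003,"dy":0,"dz":-0.0004,"roll":0},{"gripper":-1,"dx":-0.003,"dy":0,"dz":-0.0004,"roll":0},{"gripper":-1,"dx":-0.003,"dy":0,"dz":-0.0004,"roll":0}]'
python3 -m pendant '[{"gripper":-1,"dx":-0.0025,"dy":0,"dz":-0.0003,"roll":0},{"gripper":-1,"dx":-0.0025,"dy":0,"dz":-0.0003,"roll":0},{"gripper":-1,"dx":-0.0025,"dy":0,"dz":-0.0003,"roll":0},{"gripper":-1,"dx":-0.0025,"dy":0,"dz":-0.0003,"roll":0},{"gripper":-1,"dx":-0.0025,"dy":0,"dz":0,"roll":0}]'
python3 -m pendant '[{"gripper":-1,"dx":-0.0025,"dy":0,"dz":0,"roll":0},{"gripper":-1,"dx":-0.0025,"dy":0,"dz":0,"roll":0},{"gripper":-1,"dx":-0.0025,"dy":0,"dz":0,"roll":0},{"gripper":-1,"dx":-0.0025,"dy":0,"dz":0,"roll":0},{"gripper":-1,"dx":-0.0025,"dy":0,"dz":0,"roll":0}]'
python3 - <<'E'
from h import *
shot('scene','s4')
cv2.imwrite('pics/c4.png',cv2.resize(cv2.imread('pics/s4.png')[160:310,150:350],(800,600)))
E
```

```text
clock: 8.85
eef_pos: [609.7, -83.5, 83.0]
orientation: [-0.0, 0.203, 0.979, 0.0]
force: [-1.6, 0.5, 0.3]
finger_gap: 86.9
grasp_force: 0.7
clock: 9.35
eef_pos: [621.6, -88.5, 84.3]
orientation: [0.001, 0.203, 0.979, 0.0]
force: [-0.0, 0.2, -0.4]
finger_gap: 87.0
grasp_force: 0.0
clock: 9.85
eef_pos: [632.6, -93.4, 84.1]
orientation: [0.0, 0.203, 0.979, 0.0]
force: [-0.3, 0.3, -0.1]
finger_gap: 86.9
grasp_force: 0.0
```

View pics/c4.png

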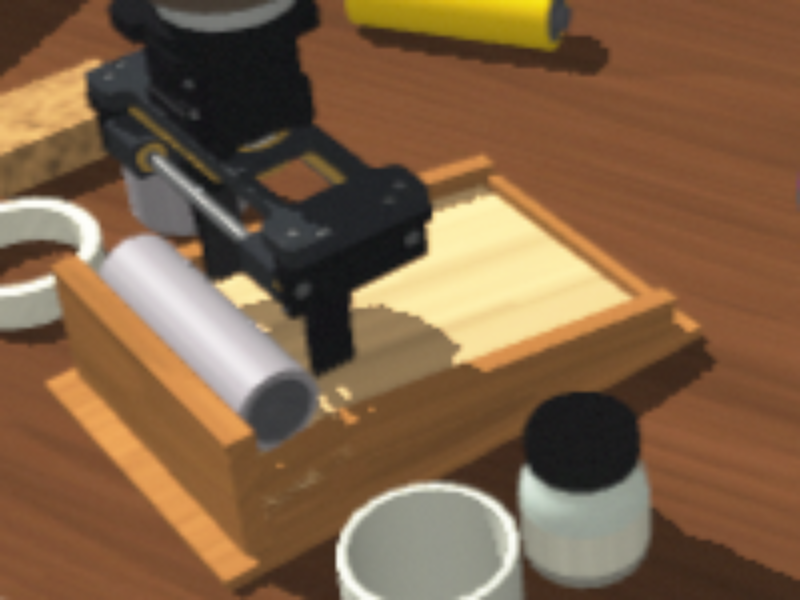

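The roller lies in the rest against the stop board, near end at (280,405), and the fingers are a little behind it without contact. I back off and lift straight up.

```bash
python3 -m pendant '[{"gripper":-1,"dx":0.004,"dy":0,"dz":-0.002,"roll":0},{"gripper":-1,"dx":0.01,"dy":0,"dz":-0.003,"roll":0},{"gripper":-1,"dx":0.015,"dy":0,"dz":-0.01,"roll":0},{"gripper":-1,"dx":0.015,"dy":0,"dz":-0.02,"roll":0},{"gripper":-1,"dx":0.015,"dy":0,"dz":-0.03,"roll":0}]'
python3 -m pendant '[{"gripper":-1,"dx":0.03,"dy":0,"dz":-0.03,"roll":0},{"gripper":-1,"dx":0.03,"dy":0,"dz":-0.03,"roll":0},{"gripper":-1,"dx":0.03,"dy":0,"dz":-0.02,"roll":0},{"gripper":-1,"dx":0.02,"dy":0,"dz":-0.01,"roll":0},{"gripper":-1,"dx":0,"dy":0,"dz":0,"roll":0}]'
python3 -m pendant '[{"gripper":-1,"dx":0,"dy":0,"dz":0,"roll":0},{"gripper":-1,"dx":0,"dy":0,"dz":0,"roll":0},{"gripper":-1,"dx":0,"dy":0,"dz":0,"roll":0},{"gripper":-1,"dx":0,"dy":0,"dz":0,"roll":0},{"gripper":-1,"dx":0,"dy":0,"dz":0,"roll":0}]'
python3 - <<'E'
from h import *
shot('scene','s5');shot('top','t5')
a=cv2.imread('pics/t5.png')[80:320,230:530];b=cv2.imread('pics/s5.png')[140:380,130:430]
cv2.imwrite('pics/c5.png',np.hstack([cv2.resize(a,(400,320)),cv2.resize(b,(400,320))]))
E
```

```text
clock: 10.4
eef_pos: [575.7, -69.5, 148.3]
orientation: [-0.002, 0.203, 0.979, -0.001]
force: [1.0, -0.0, 0.0]
finger_gap: 87.2
grasp_force: 0.0
clock: 10.9
eef_pos: [475.4, -25.4, 241.6]
orientation: [0.002, 0.202, 0.979, 0.001]
force: [-0.1, 0.6, -0.4]
finger_gap: 87.1
grasp_force: 0.0
clock: 11.4
eef_pos: [477.6, -26.3, 238.5]
orientation: [-0.001, 0.203, 0.979, -0.0]
force: [0.0, -0.2, -0.0]
finger_gap: 87.2
grasp_force: 0.0
```

View pics/c5.png

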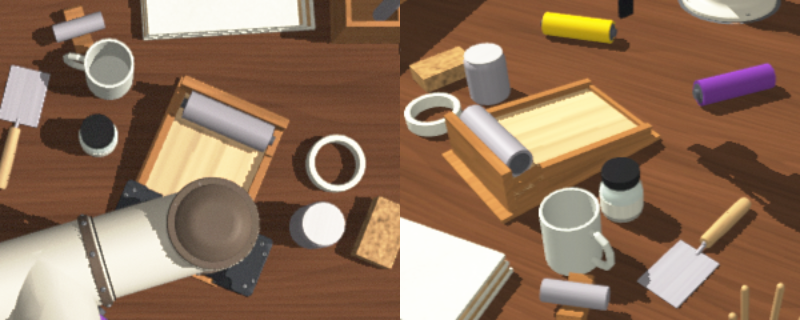

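The roller lies against the stop in both views (left crop (228,122), right crop (497,138)). The bystanders are undisturbed and the hand is clear.

```bash
python3 -c "from station import close_job; print(close_job())"
```

```text
the job is handed in; nothing more can be done
None
```

The steel roller was pushed up the ramp from behind with both fingertips and now lies in the rest against the stop board; the hand is clear, the other items look undisturbed, and the job was handed in at about 11.5 s.

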